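# Pump up the vacuum hold-down

### The job

Get the vacuum base ready to hold the phone panel: with the fingertips first push the red vent lever clockwise all the way round to its closed stop, then pump the black plunger with full strokes until the indicator pin stands fully out of its tower, and let the plunger come back up. Do not touch the pin itself, and leave the panel and everything else on the bench where they are.

Things in the scene. Friction and masses are not known exactly. Their poses are not given: they have to be found in the camera images.
- base: heavy aluminium vacuum hold-down base fixed to the bench, 180 mm (its x) by 300 mm (its y) by 30 mm high. Origin at the centre of its underside on the bench; its x points away from its front edge, z up. On the deck, in base x, y (mm): pump plunger axis (-45, -90), black square indicator tower (-45, -10), 36 mm wide and 65 mm high above the bench, vent lever pivot (-45, 75); a black rubber bed 36 mm above the bench, centred at (42, 0), 86 x 190, carries the phone panel.
- plunger_top (a point): centre of the flat top of the black mushroom knob of the pump plunger, 44 mm across. 90 mm above the bench when up. It is pressed straight down against a spring; it returns up by itself within about 0.5 s when let go.
- plunger (a joint): pump stroke (m): 0 up, 0.014 fully pressed. The spring takes about 3 N at the start and 7 N at the bottom, with a further 4 to 7 N from the ratchet. The pin climbs only while the plunger goes down, about 7 mm per full stroke (a ratchet: for each new tooth the plunger must come nearly all the way up and go nearly all the way down).
- pin_top (a point): centre of the top of the indicator pin's red cap (14 mm across), 4 mm above the tower when in, 41 mm above the tower (106 mm above the bench) when fully out. Below the cap the pin is green, 10 mm thick, and its white foot ring comes out of the tower last.
- pin (a joint): how far the indicator pin is out (m): 0 in, 0.037 fully out, which takes three to five full strokes. It stays where the pump leaves it; further strokes then do nothing more.
- vent_hinge (a point): centre of the top of the vent lever's pivot, 56 mm above the bench; the lever turns about the vertical line through it.
- vent_post (a point): centre of the top of the red upright post, 16 mm across, at the free end of the red vent lever, 60 mm from the pivot. Post from 46 to 82 mm above the bench; the lever arm, 14 mm wide, lies 46 to 54 mm above the bench, the base's deck at 30 mm.
- vent (a joint): vent lever angle (rad): 0 open, the lever pointing square off the base's front edge (base -x); it grows clockwise seen from above to 1.571, closed, the lever pointing along base +y over the green dot, at its stop. About 1 N at the post moves it and it stays where left.
- panel: black phone panel lying loose on the rubber bed, 70 x 146 x 8 mm, long side along base y; origin at the centre of its underside. Leave alone.
- spool: steel wire spool, 52 mm across, 34 mm high, loose on the bench; origin at the centre of its underside. Leave alone.
- fluxjar: small jar with white lid, 44 mm across, 45 mm high, loose on the bench; origin at the centre of its underside. Leave alone.
- tipcup: black open cup, 68 mm across, 50 mm high, loose on the bench; origin at the centre of its underside. Leave alone.
- cleaner: white bottle with blue cap, 52 mm across, 130 mm high, loose on the bench; origin at the centre of its underside. Leave alone.
- driver: orange-handled screwdriver lying down, 150 mm long, loose on the bench; origin under the middle of its length. Leave alone.
- brush: small brush lying down, 160 mm long, loose on the bench; origin under the middle of its length. Leave alone.

How it is judged:
By the outcome, as a careful person would: the job done as asked, in the order asked, and still so for the second after the job is handed in, with the robot touching nothing.
It also fails if it takes over 54 s, if anything falls off the work surface, if the arm or the gripper's body presses on something with over 40 N, if the wrist force passes 120 N, or if a joint passes its speed limit or range.

### The arm

A 6-joint arm with a two-finger parallel gripper is mounted at the origin on the work surface. World frame = base frame: x ahead of the robot, y to its left, z up, the work surface at z = 0. Lengths are in m, angles in rad, forces in N, time in s.
With the tool pointing down it reaches from about 0.2 to 0.875 m from the base axis. Payload 3.4 kg.
Tool frame: the origin (TCP) lies on the mounting face of the last link; the fingertips stand 199 mm ahead of it and the grasp point (between the pads) lies 180 mm ahead of it; y points along the fingers, z is the direction in which the jaws open and shut, and the axes are right-handed (so a half turn about y gives the same grasp; the last joint's range is limited). The gripper opens to 94 mm and grips with 3 to 60 N. Pads are 16 mm wide; open, the fingers measure 119 mm over their backs; the gripper's body (75 mm by 177 mm) begins 78 mm behind the grasp point.
Start: joints at [1.111, 0.276, 1.505, -0, 1.361, -0.121], TCP at [0.191, 0.542, 0.405] pointing down, gripper open.
Joint ranges: [-2.89, 2.89], [-0.75, 2.08], [0.22, 2.7], [-1.18, 4.32], [0.11, 2.71], [-2.7, 2.7]. Speed limits (rad/s): [2.57, 2.57, 3.14, 3.14, 3.14, 3.14].

### API

Orientations are given as a unit quaternion [w, x, y, z].
In Python, from cell import env gives the robot as it stands.
- The arm moves only by the tool step_arm, never from a script. Its arguments are lists of equal length, an entry for each row: "offset": the shift along the tool's x, y, z in m, a list of three; "spin": the turn about the tool's y in degrees. A call has 1 to 20 rows; each row shifts and turns the commanded pose from where the row before left it, along the tool's axes as they then stand; what a row does not reach is not made up. A row lasts 1/12 s, in which the tool goes at most 41.7 mm and 7.16 degrees, less where a joint would pass 70% of its speed; a pose out of reach is approached as far as the arm can. A call with a gripper value outside its range is refused whole. "claw" is the opening in per cent of the stroke, from 0 (shut) to 100 (fully open), set as the call begins (left out, the last holds). The fingers move at their own pace and stop on an object; the grip force is fixed at half the most. Time passes only in rows, so rows that do not move let the fingers close. It gives the time, the measured TCP pose, the force and the opening at its end, in the units of the state.
- env.observe(): the state, without advancing time (a new reading comes with each control period).
- env.get_image(name): name is "side" or "top" or "wrist"; returns a dict with "color" (420x560x3 uint8, blue, green, red), "mtx" (3x3 intrinsics, pixels), "rvec" (rotation vector, rad) and "tvec" (3), from world to camera coordinates, as OpenCV has them. Camera axes: x right, y down, z forward; pixel columns grow to the right and rows downward; lengths in m; the calibration is good to about 2 mm. The wrist camera is an equidistant fisheye: a pixel r from the principal point sees the ray r / f radians off the axis. A picture is of the moment at which its call begins. There is no depth.
- env.finish_job(): hands the job in, once; it reports no verdict.
The state is a dict: "time": time; "joint_pos": joint angles; "qvel": joint speeds; "joint_efforts": joint torques, N m; "position": TCP position; "tcp_rot": TCP orientation; "contact_force": force on the tool from outside, world axes, zero at the start; "wrist_torque": the same for the moment, N m; "opening": finger opening in m.
Only numpy, scipy, OpenCV 4.12 (cv2) and the standard library are available. Lean on these libraries where they do the work, as an engineer would, in place of code of your own. Each camera call takes 0.05 s, during which the arm holds its last target.

## Working session

There is one attempt and no reset: what is moved stays moved. The work goes in short steps, Python scripts to look and compute and a tool call to move; the robot and the scene stay as the last step left them, time stands still between calls to the robot, and variables do not carry over. Pictures are saved under pics/ and viewed, and the job is handed in when it is done.

Besides the shell and the picture viewer there is one more tool, called after "Emit:" by a JSON object that holds its "op" and its "data". step_arm: Moves the arm, as the interface text tells. Its arguments: {"type":"object","properties":{"offset":{"type":"array","items":{"type":"array","items":{"type":"number"}}},"spin":{"type":"array","items":{"type":"number"}},"claw":{"type":"number"}},"required":["offset","spin"]}

```bash
mkdir -p pics; ls
python3 - <<'E'
from cell import env
import cv2
for n in ["side","top","wrist"]:
    d=env.get_image(n); cv2.imwrite(f"pics/{n}0.png",d["color"]); print(n,d["mtx"].tolist(),d["rvec"],d["tvec"])
print(env.observe())
E
```

```text
pics
side [[545.6453021191685, 0.0, 272.8581483206057], [0.0, 545.6453021191685, 211.74634232088457], [0.0, 0.0, 1.0]] [ 2.22593936 -0.66869993  0.2973404 ] [-0.48171186  0.2723516   1.29416299]
top [[449.8869983183067, 0.0, 277.07105033473744], [0.0, 449.8869983183067, 206.2048054345242], [0.0, 0.0, 1.0]] [ 2.1242582  -2.12634156  0.21213   ] [-0.02910572  0.5517982   1.08368023]
wrist [[325.19226210127806, 0.0, 280.8570588256599], [0.0, 325.19226210127806, 210.50363782730648], [0.0, 0.0, 1.0]] [-2.40550335 -1.70472749 -0.19406775] [-0.57377998 -0.02305014  0.39043181]
{'time': 0.15, 'joint_pos': array([ 1.11099326e+00,  2.76392046e-01,  1.50582580e+00, -3.06485075e-05,
        1.36071431e+00, -1.21023945e-01]), 'qvel': array([-0.00011266, -0.00316742, -0.00502493, -0.00028958,  0.00140697,
        0.00038611]), 'joint_efforts': array([ 3.92376833e-04, -4.04928374e+01, -2.37431484e+01,  7.00603332e-02,
        3.14727786e-02, -7.35484036e-05]), 'position': array([0.19104209, 0.54215883, 0.40404277]), 'tcp_rot': array([-0.69653001,  0.69744358, -0.11932774,  0.11907682]), 'contact_force': array([-0.26981245,  0.16671644,  0.80966078]), 'wrist_torque': array([0.02135277, 0.01811257, 0.02263628]), 'opening': 0.09418275027030101}
```

View pics/side0.png

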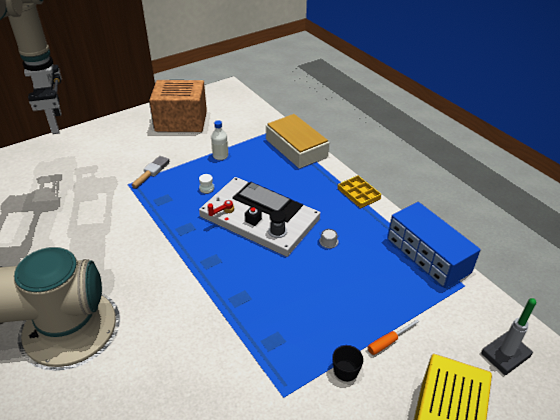

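View pics/top0.png

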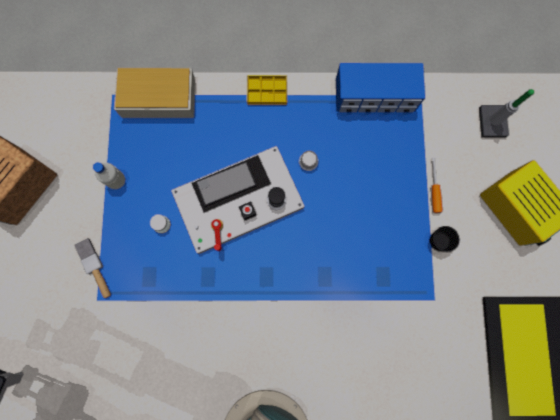

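View pics/wrist0.png

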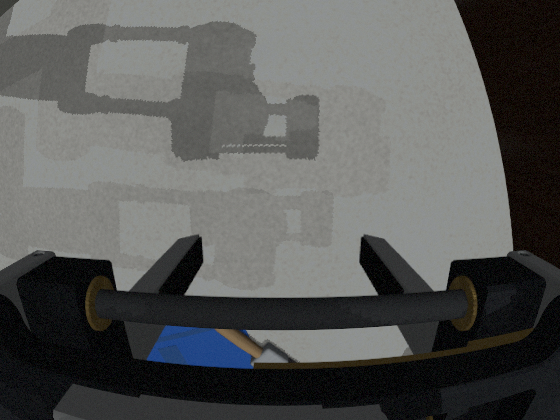

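Run:
```python
import cv2
a=cv2.imread("pics/top0.png")[140:260,140:340]; cv2.imwrite("pics/topz.png",cv2.resize(a,None,fx=4,fy=4,interpolation=cv2.INTER_CUBIC))
a=cv2.imread("pics/side0.png")[165:265,190:340]; cv2.imwrite("pics/sidez.png",cv2.resize(a,None,fx=5,fy=5,interpolation=cv2.INTER_CUBIC))
```

```text
(no output)
```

View pics/topz.png

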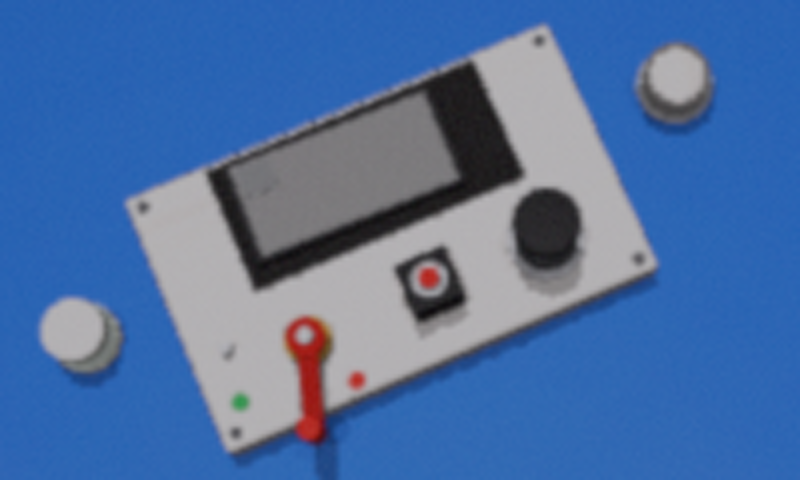

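View pics/sidez.png

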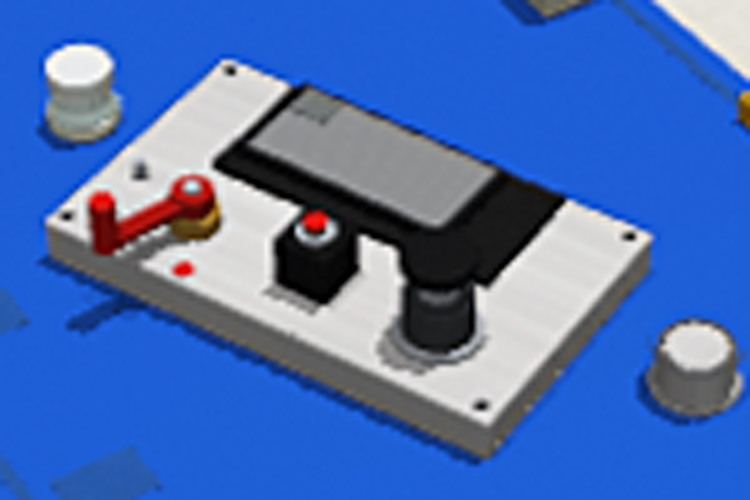

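```bash
cat > h.py <<'E'
import numpy as np,cv2
from scipy.optimize import least_squares
from cell import env
def cam(n):
    d=env.get_image(n); return d
def proj(d,P):
    return cv2.projectPoints(np.array(P,float).reshape(-1,3),d["rvec"],d["tvec"],d["mtx"],None)[0].reshape(-1,2)
def atz(d,uv,z):
    R=cv2.Rodrigues(d["rvec"])[0]; c=-R.T@d["tvec"].ravel()
    r=R.T@np.linalg.inv(d["mtx"])@np.array([uv[0],uv[1],1.]); return c+r*(z-c[2])/r[2]
E
python3 - <<'E'
from h import *
T=cam("top");S=cam("side")
t=lambda u,v:((u+.5)/4-.5+140,(v+.5)/4-.5+140)
s=lambda u,v:((u+.5)/5-.5+190,(v+.5)/5-.5+165)
B=[(.09,.15,.03),(.09,-.15,.03),(-.09,-.15,.03),(-.09,.15,.03),(-.045,-.09,.09),(-.045,-.01,.069),(-.045,.075,.056)]
tp=[t(127,202),t(547,26),t(657,264),t(230,447),t(547,220),t(429,278),t(304,335)]
sp=[s(223,60),s(652,237),s(490,455),s(47,225),s(440,252),s(315,221),s(192,188)]
B=np.array(B)
def W(p): 
    c,si=np.cos(p[2]),np.sin(p[2]); return np.c_[p[0]+c*B[:,0]-si*B[:,1],p[1]+si*B[:,0]+c*B[:,1],B[:,2]]
for use in ("t","s","ts"):
    f=lambda p:np.r_[(proj(T,W(p))-tp).ravel() if "t" in use else [],(proj(S,W(p))-sp).ravel() if "s" in use else []]
    r=least_squares(f,[.55,.05,.4],loss="soft_l1"); print(use,r.x,np.degrees(r.x[2])); print(f(r.x).round(1).tolist())
p=r.x; print(W(p).round(4))
np.save("base.npy",p)
a=atz(T,t(311,428),.082);b=atz(S,s(102,200),.082); print("post",a,b)
h=W(p)[6]
for q in(a,b):
    d=(q-h)[:2]; c,si=np.cos(p[2]),np.sin(p[2]); dx=c*d[0]+si*d[1]; dy=-si*d[0]+c*d[1]; print(np.hypot(dx,dy),np.arctan2(dy,-dx))
for n,uv in(("jar",t(75,330)),("spool",t(677,72))): print(n,atz(T,uv,.04))
print(env.observe()["position"])
E
```

```text
t [0.5785937  0.07260281 0.41490282] 23.7721807192088
[-0.8, -0.7, 0.0, -1.2, 0.8, 0.4, -0.6, 1.7, 0.1, -0.1, 0.1, -0.1, 0.3, 0.1]
s [0.57783779 0.0719971  0.417322  ] 23.910789076400444
[0.5, -0.4, 0.6, -0.3, -0.1, -5.4, -1.1, -0.3, -0.1, 0.4, 0.2, 1.6, -0.0, 0.8]
ts [0.57835068 0.07250941 0.41596945] 23.83329365486382
[-0.8, -0.5, 0.0, -1.2, 0.8, 0.4, -0.5, 1.8, 0.1, -0.0, 0.1, 0.0, 0.4, 0.2, 0.6, -0.5, 0.6, -0.4, -0.2, -5.6, -1.0, -0.6, -0.1, 0.3, 0.2, 1.5, 0.0, 0.6]
[[ 0.6001  0.2461  0.03  ]
 [ 0.7213 -0.0283  0.03  ]
 [ 0.5566 -0.1011  0.03  ]
 [ 0.4354  0.1734  0.03  ]
 [ 0.5736 -0.028   0.09  ]
 [ 0.5412  0.0452  0.069 ]
 [ 0.5069  0.1229  0.056 ]]
post [0.44673305 0.11499241 0.082     ] [0.44823673 0.117085   0.082     ]
0.060670762434409636 0.2847572906661002
0.058936142580880146 0.3166253761862008
jar [0.51323431 0.27089064 0.04      ]
spool [ 0.68341526 -0.11303903  0.04      ]
[0.19106555 0.542252   0.40427489]
```

```bash
cat >> h.py <<'E'
from scipy.spatial.transform import Rotation as Ro
def pose():
    o=env.observe(); q=o["tcp_rot"]; R=Ro.from_quat([q[1],q[2],q[3],q[0]]).as_matrix(); return o["position"],R,o
E
python3 - <<'E'
from h import *
p,R,o=pose(); print(R.round(3)); x=R[:,0]; print("xdir deg",np.degrees(np.arctan2(x[1],x[0])))
print("off",R.T@(np.array([.451,.086,.405])-p))
E
```

```text
[[ 0.943 -0.     0.332]
 [-0.332 -0.001  0.943]
 [-0.    -1.    -0.001]]
xdir deg -19.408853904934965
off [ 0.39677834 -0.00048849 -0.34394627]
```

Emit:
{"op": "step_arm", "data": {"offset": [[0.022,0,-0.0191],[0.022,0,-0.0191],[0.022,0,-0.0191],[0.022,0,-0.0191],[0.022,0,-0.0191],[0.022,0,-0.0191],[0.022,0,-0.0191],[0.022,0,-0.0191],[0.022,0,-0.0191],[0.022,0,-0.0191],[0.022,0,-0.0191],[0.022,0,-0.0191],[0.022,0,-0.0191],[0.022,0,-0.0191],[0.022,0,-0.0191],[0.022,0,-0.0191],[0.022,0,-0.0191],[0.022,0,-0.0191]], "spin": [0,0,0,0,0,0,0,0,0,0,0,0,0,0,0,0,0,0], "claw": 0}}

```text
time: 1.75
position: [0.4507, 0.0851, 0.4047]
tcp_rot: [0.697, -0.697, 0.119, -0.119]
contact_force: [-0.1, 0.9, 0.1]
opening: 0.0007
```

Emit:
{"op": "step_arm", "data": {"offset": [[0,0.008,0],[0,0.008,0],[0,0.008,0],[0,0.008,0],[0,0.008,0],[0,0.008,0],[0,0.008,0],[0,0.008,0],[0,0.008,0],[0,0.008,0],[0,0,0]], "spin": [6.4,6.4,6.4,6.4,6.4,6.4,6.4,6.4,6.4,6.4,0]}}

```text
time: 2.67
position: [0.4497, 0.0864, 0.3233]
tcp_rot: [-0.527, 0.528, -0.472, 0.47]
contact_force: [-0.1, 0.3, 0.5]
opening: 0.0004
```

Run:
```python
from h import *
p,R,o=pose(); x=R[:,0]; print(p,"xdir deg",np.degrees(np.arctan2(x[1],x[0])),o["joint_pos"],o["contact_force"],o["opening"],o["time"])
for n in("side","top"):
    d=cam(n)
    uv=proj(d,[p+.199*R[:,1]])[0]; print(n,uv)
    x0,y0=(190,140) if n=="side" else (140,140)
    a=d["color"][y0:y0+130,x0:x0+180]; cv2.imwrite(f"pics/{n}1.png",cv2.resize(a,None,fx=4,fy=4,interpolation=cv2.INTER_CUBIC))
```

```text
[0.44972373 0.08641103 0.32334761] xdir deg -83.51836488901755 [ 3.76643223e-02  1.66368192e-01  1.87087782e+00  8.89944711e-05
  1.10733915e+00 -7.55019089e-02] [-0.06934342  0.25850503  0.53883213] 0.0003897970813445393 2.6667
side [214.61570382 198.87333693]
top [227.49037706 243.74316352]
```

View pics/side1.png

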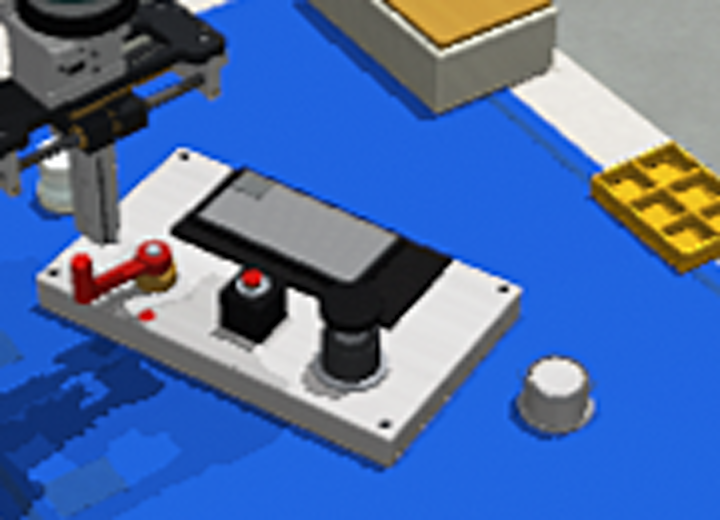

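View pics/top1.png

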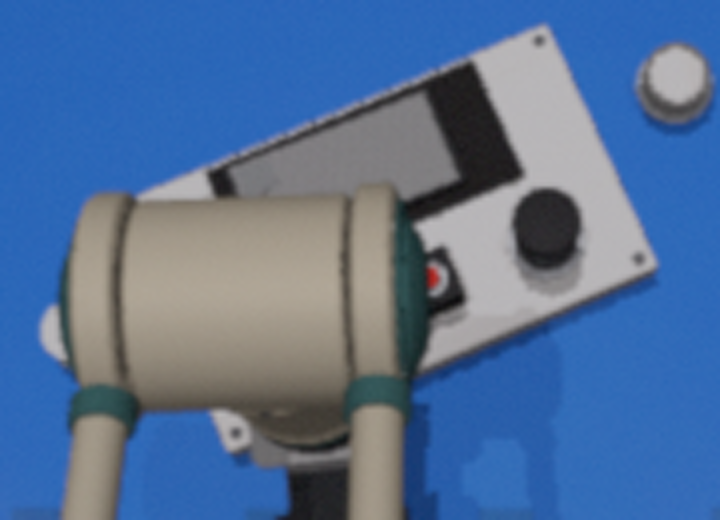

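Emit:
{"op": "step_arm", "data": {"offset": [[0,0.02,0],[0,0.02,0],[0,0.02,0],[0,0.002,0],[-0.006,0,0],[-0.006,0,0],[-0.002,0,0]], "spin": [0,0,0,0,0,0,0]}}

```text
time: 3.35
position: [0.4493, 0.1012, 0.2639]
tcp_rot: [0.529, -0.527, 0.47, -0.471]
contact_force: [0.1, -0.0, 0.6]
opening: 0.0002
```

Emit:
{"op": "step_arm", "data": {"offset": [[-0.0049,0,-0.0011],[-0.0049,0,-0.0011],[-0.0049,0,-0.0011],[-0.0049,0,-0.0011],[-0.0049,0,-0.0011],[-0.0049,0,-0.0011],[-0.0049,0,-0.0011],[-0.0049,0,-0.0011],[-0.0049,0,-0.0011],[-0.0049,0,-0.0011],[-0.0049,0,-0.0011],[-0.0049,0,-0.0011]], "spin": [4.6,4.6,4.6,4.6,4.6,4.6,4.6,4.6,4.6,4.6,4.6,4.6]}}

```text
time: 4.35
position: [0.4545, 0.1586, 0.2638]
tcp_rot: [-0.249, 0.249, -0.662, 0.662]
contact_force: [-2.0, 0.1, 0.2]
opening: 0.0007
```

```bash
cat > look.py <<'E'
from h import *
import sys
k=sys.argv[1]
p,R,o=pose(); x=R[:,0]; print(p,"xdir deg",np.degrees(np.arctan2(x[1],x[0])),"F",o["contact_force"],o["time"])
b=np.load("base.npy");c,s=np.cos(b[2]),np.sin(b[2]); h=b[:2]+np.array([c*-.045-s*.075,s*-.045+c*.075])
d=np.array([*(p[:2]-h),0]); print("rel hinge in tool",R.T@d)
ims=[]
for n in("side","top"):
    d=cam(n)
    x0,y0=(190,150) if n=="side" else (160,140)
    a=d["color"][y0:y0+140,x0:x0+130]; ims.append(cv2.resize(a,None,fx=3,fy=4,interpolation=cv2.INTER_CUBIC) if 0 else cv2.resize(a,None,fx=3,fy=3,interpolation=cv2.INTER_CUBIC))
cv2.imwrite(f"pics/{k}.png",np.hstack(ims))
E
python3 look.py a1
```

```text
[0.45450934 0.15862497 0.26381098] xdir deg -138.7686658434191 F [-1.99980869  0.12786409  0.20574469] 4.35
rel hinge in tool [ 1.58609452e-02 -9.99216510e-06 -6.13633688e-02]
```

View pics/a1.png

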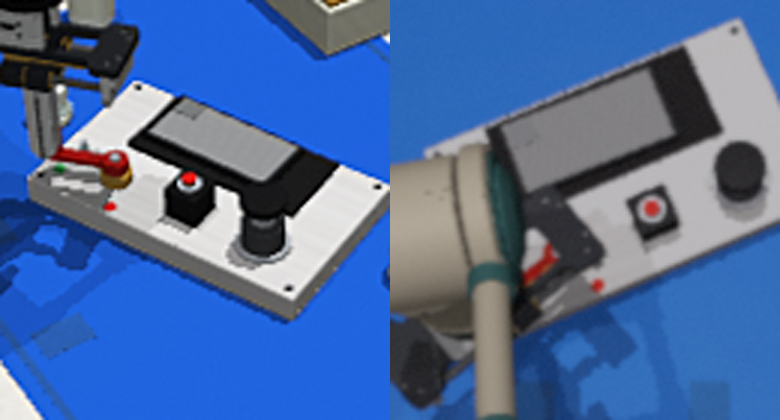

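The lever follows the finger: in the side view the red arm, around (85,157), now points well round. I'll continue to the stop.

Emit:
{"op": "step_arm", "data": {"offset": [[-0.0049,0,-0.0011],[-0.0049,0,-0.0011],[-0.0049,0,-0.0011],[-0.0037,0,-0.0008],[0,0,0]], "spin": [4.6,4.6,4.6,3.5,0]}}

```text
time: 4.87
position: [0.4678, 0.1723, 0.2634]
tcp_rot: [0.149, -0.148, 0.692, -0.691]
contact_force: [-1.2, 0.1, 0.3]
opening: 0.0004
```

Emit:
{"op": "step_arm", "data": {"offset": [[-0.001,0,0],[-0.001,0,0],[0,0,0]], "spin": [0,0,0]}}

```text
time: 5.12
position: [0.4692, 0.1726, 0.2629]
tcp_rot: [0.148, -0.148, 0.691, -0.691]
contact_force: [-1.9, 0.4, 0.8]
opening: 0.0003
```

```bash
python3 look.py a2
```

```text
[0.46915844 0.17262289 0.26289808] xdir deg -155.82685249351462 F [-1.88884695  0.37546904  0.77857652] 5.1167
rel hinge in tool [ 1.40670457e-02  1.16983251e-05 -6.07828673e-02]
```

View pics/a2.png

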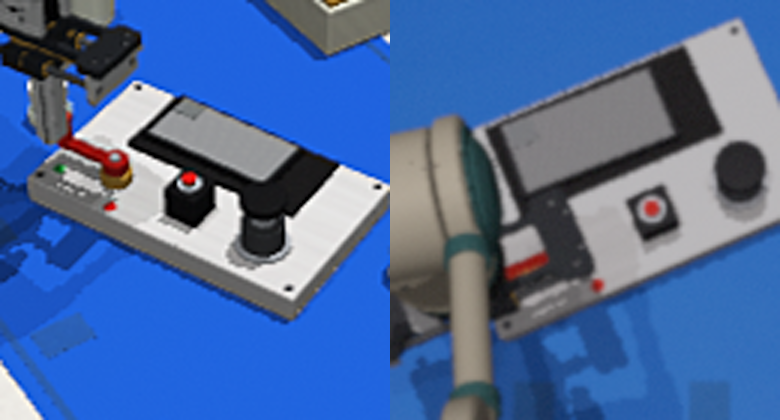

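Emit:
{"op": "step_arm", "data": {"offset": [[-0.001,0,0],[-0.001,0,0],[0,0,0]], "spin": [0,0,0]}}

```text
time: 5.47
position: [0.4701, 0.1731, 0.2625]
tcp_rot: [-0.146, 0.149, -0.691, 0.692]
contact_force: [-6.0, -2.1, 4.6]
opening: 0.0004
```

Emit:
{"op": "step_arm", "data": {"offset": [[-0.001,0,0],[-0.001,0,0],[0,0,0]], "spin": [0,0,0]}}

```text
time: 5.72
position: [0.4709, 0.1735, 0.2623]
tcp_rot: [-0.145, 0.151, -0.691, 0.692]
contact_force: [-7.1, -3.4, 6.5]
opening: 0.0005
```

Emit:
{"op": "step_arm", "data": {"offset": [[-0.001,0,0],[-0.001,0,0],[0,0,0]], "spin": [0,0,0]}}

```text
time: 5.97
position: [0.4716, 0.1739, 0.2622]
tcp_rot: [-0.144, 0.152, -0.691, 0.692]
contact_force: [-10.2, -5.3, 9.1]
opening: 0.0001
```

Emit:
{"op": "step_arm", "data": {"offset": [[0.01,0,0],[0.02,0,0],[0.01,-0.03,0],[0,-0.03,0],[0,-0.03,0]], "spin": [0,0,0,0,0]}}

```text
time: 6.38
position: [0.438, 0.1585, 0.3535]
tcp_rot: [-0.148, 0.147, -0.692, 0.692]
contact_force: [0.5, -0.1, -0.0]
opening: 0.0004
```

```bash
python3 look.py a3
```

```text
[0.43798484 0.15851849 0.35349674] xdir deg -155.91570708267318 F [ 0.51376363 -0.0792583  -0.03976041] 6.3833
rel hinge in tool [ 4.83768001e-02 -6.10437715e-05 -6.06057434e-02]
```

View pics/a3.png

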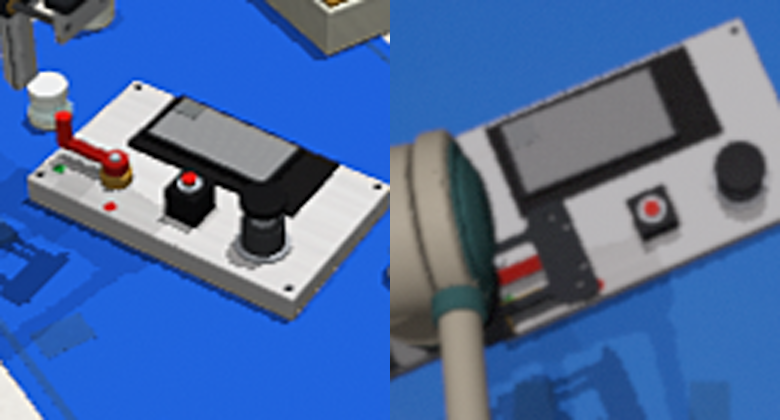

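Run:
```python
from h import *
S=cam("side"); b=np.load("base.npy");c,s=np.cos(b[2]),np.sin(b[2])
q=atz(S,(190+65/3,150+117/3),.082)[:2]-b[:2]; q=np.array([c*q[0]+s*q[1],-s*q[0]+c*q[1]])-[-.045,.075]; print(q,np.arctan2(q[1],-q[0]))
p,R,o=pose(); print(R.T@(np.array([.5736,-.028,.3535])-p))
```

```text
[-0.00031617  0.05530949] 1.5650799236992994
[-0.04601476  0.00245041  0.22536604]
```

Emit:
{"op": "step_arm", "data": {"offset": [[-0.0046,0,0.0225],[-0.0046,0,0.0225],[-0.0046,0,0.0225],[-0.0046,0,0.0225],[-0.0046,0,0.0225],[-0.0046,0,0.0225],[-0.0046,0,0.0225],[-0.0046,0,0.0225],[-0.0046,0,0.0225],[-0.0046,0,0.0225],[0,0.02,0],[0,0.02,0],[0,0.013,0],[0,0,0]], "spin": [0,0,0,0,0,0,0,0,0,0,0,0,0,0]}}

```text
time: 7.7
position: [0.5709, -0.028, 0.2951]
tcp_rot: [0.145, -0.15, 0.693, -0.691]
contact_force: [-1.1, -0.0, 0.1]
opening: 0.0001
```

```bash
python3 look.py a4; python3 -c "
from h import *
p,R,o=pose(); print(p+.199*R[:,1]); print(R.T@(np.array([.5736,-.028,p[2]])-p))"
```

```text
[ 0.57091942 -0.02798042  0.29510772] xdir deg -155.93417749177468 F [-1.13357029 -0.04798332  0.14415244] 7.7
rel hinge in tool [ 0.00306834 -0.00068664  0.16390523]
[ 0.57167762 -0.02781372  0.09935188]
[-1.34858309e-03 -3.08882177e-06  7.19594200e-04]
```

View pics/a4.png

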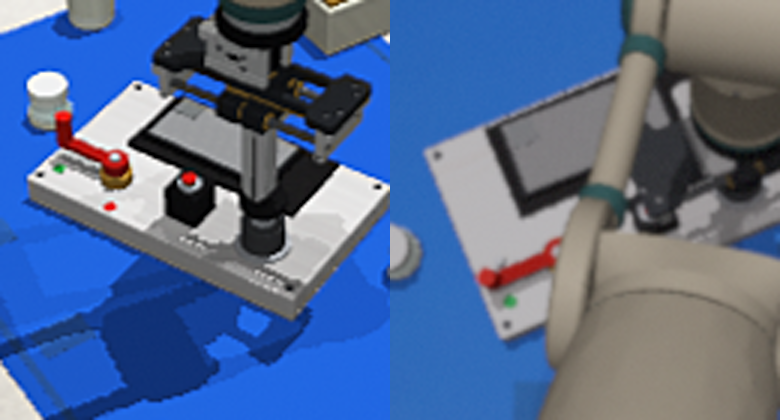

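Emit:
{"op": "step_arm", "data": {"offset": [[-0.0015,0.008,0],[0,0.006,0],[0,0.006,0],[0,0.006,0],[0,0.004,0],[0,0,0],[0,0,0]], "spin": [0,0,0,0,0,0,0]}}

```text
time: 8.38
position: [0.5742, -0.0271, 0.2752]
tcp_rot: [-0.15, 0.146, -0.691, 0.692]
contact_force: [-5.9, 0.5, 26.6]
opening: 0.0003
```

```bash
python3 -c "
from h import *
p,R,o=pose(); print(p,o['contact_force'])"; python3 look.py a5
```

```text
[ 0.57416275 -0.02707022  0.27518474] [-5.88087102  0.52461516 26.60129658]
[ 0.57416275 -0.02707022  0.27518474] xdir deg -155.88278094298406 F [-5.88087102  0.52461516 26.60129658] 8.3833
rel hinge in tool [-1.16708391e-04  5.87391807e-04  1.64397290e-01]
```

View pics/a5.png

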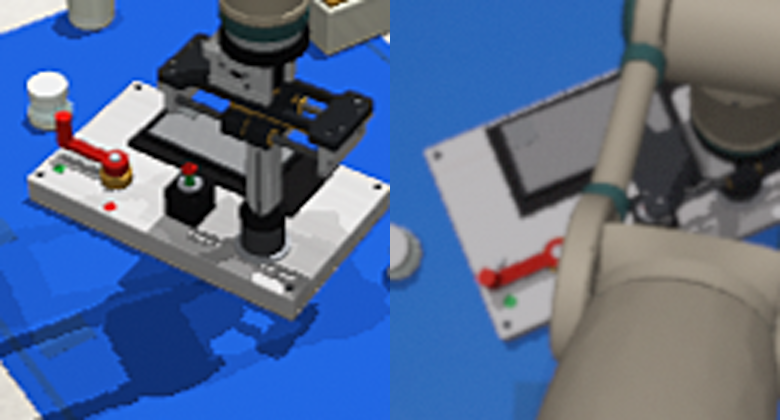

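Emit:
{"op": "step_arm", "data": {"offset": [[0,-0.012,0],[0,-0.013,0],[0,0,0],[0,0,0],[0,0,0],[0,0,0],[0,0,0],[0,0,0],[0,0.005,0],[0,0.005,0],[0,0.005,0],[0,0.005,0],[0,0.005,0],[0,0,0],[0,0,0]], "spin": [0,0,0,0,0,0,0,0,0,0,0,0,0,0,0]}}

```text
time: 9.73
position: [0.5736, -0.0271, 0.2751]
tcp_rot: [-0.149, 0.146, -0.691, 0.692]
contact_force: [-7.7, 2.2, 32.2]
opening: 0.0006
```

```bash
python3 look.py a6
```

```text
[ 0.57358471 -0.0271464   0.27508604] xdir deg -155.89570705366742 F [-7.70738453  2.22245143 32.17512034] 9.7333
rel hinge in tool [0.00040495 0.00036158 0.16423138]
```

View pics/a6.png

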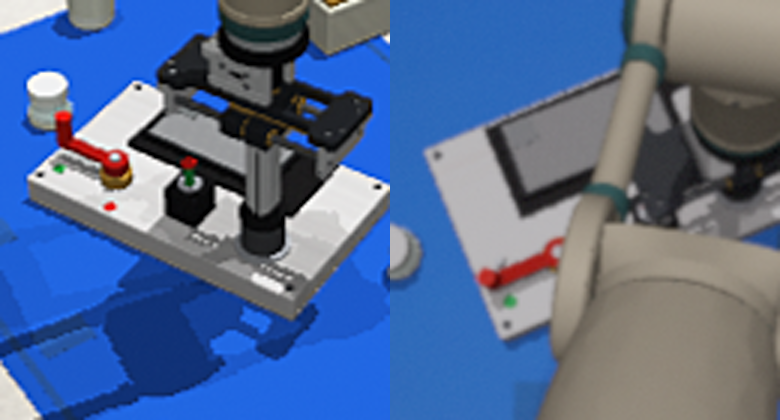

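Emit:
{"op": "step_arm", "data": {"offset": [[0,-0.012,0],[0,-0.013,0],[0,0,0],[0,0,0],[0,0,0],[0,0,0],[0,0,0],[0,0,0],[0,0.005,0],[0,0.005,0],[0,0.005,0],[0,0.005,0],[0,0.0045,0],[0,0,0],[0,0,0]], "spin": [0,0,0,0,0,0,0,0,0,0,0,0,0,0,0]}}

```text
time: 11.08
position: [0.5736, -0.0271, 0.2751]
tcp_rot: [-0.149, 0.146, -0.691, 0.692]
contact_force: [-7.1, 2.4, 29.3]
opening: 0.0007
```

Emit:
{"op": "step_arm", "data": {"offset": [[0,-0.012,0],[0,-0.013,0],[0,0,0],[0,0,0],[0,0,0],[0,0,0],[0,0,0],[0,0,0],[0,0.005,0],[0,0.005,0],[0,0.005,0],[0,0.005,0],[0,0.005,0],[0,0,0],[0,0,0]], "spin": [0,0,0,0,0,0,0,0,0,0,0,0,0,0,0]}}

```text
time: 12.33
position: [0.5736, -0.0271, 0.2751]
tcp_rot: [-0.149, 0.146, -0.691, 0.692]
contact_force: [-7.7, 1.7, 29.8]
opening: 0.0007
```

```bash
python3 look.py a7
```

```text
[ 0.57356517 -0.02713682  0.27509085] xdir deg -155.89657384216866 F [-7.74152057  1.74269707 29.83530436] 12.3333
rel hinge in tool [0.00041639 0.00033291 0.16421472]
```

View pics/a7.png

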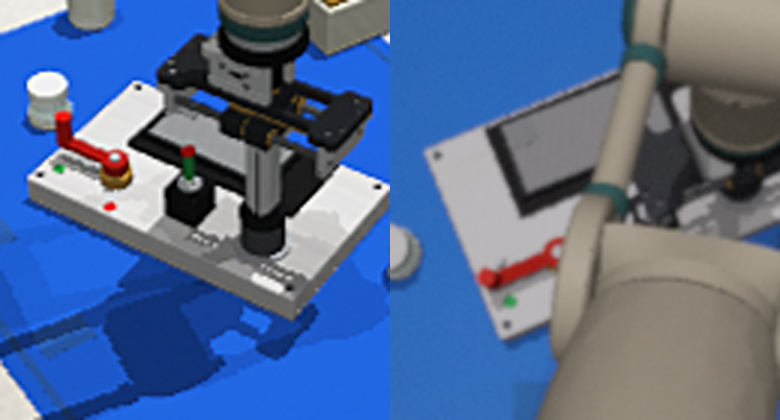

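Emit:
{"op": "step_arm", "data": {"offset": [[0,-0.012,0],[0,-0.013,0],[0,0,0],[0,0,0],[0,0,0],[0,0,0],[0,0,0],[0,0,0],[0,0.005,0],[0,0.005,0],[0,0.005,0],[0,0.005,0],[0,0.005,0],[0,0,0],[0,0,0]], "spin": [0,0,0,0,0,0,0,0,0,0,0,0,0,0,0]}}

```text
time: 13.68
position: [0.5736, -0.0271, 0.2751]
tcp_rot: [-0.149, 0.146, -0.691, 0.692]
contact_force: [-7.8, 1.7, 30.9]
opening: 0.0001
```

```bash
cat > pinlook.py <<'E'
from h import *
import sys
S=cam("side"); b=np.load("base.npy");c,s=np.cos(b[2]),np.sin(b[2]); q=b[:2]+[c*-.045+s*.01,-s*.045-c*.01]
x0,y0=215,175
for z in(.065,.069,.097,.099,.106): u=proj(S,[[*q,z]])[0]; print(z,((u-[x0,y0]+.5)*8).round(0))
a=S["color"][y0:y0+70,x0:x0+80]; cv2.imwrite(f"pics/{sys.argv[1]}.png",cv2.resize(a,None,fx=8,fy=8,interpolation=cv2.INTER_CUBIC))
E
python3 pinlook.py b1
```

```text
0.065 [307. 295.]
0.069 [307. 286.]
0.097 [304. 225.]
0.099 [304. 220.]
0.106 [304. 205.]
```

View pics/b1.png

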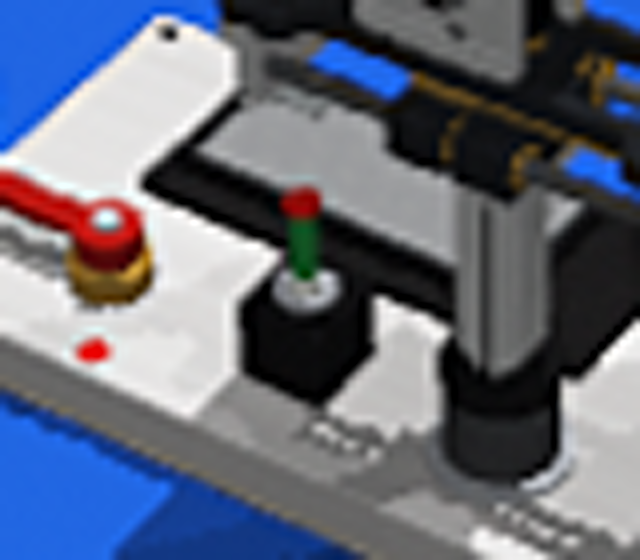

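Emit:
{"op": "step_arm", "data": {"offset": [[0,-0.012,0],[0,-0.013,0],[0,0,0],[0,0,0],[0,0,0],[0,0,0],[0,0,0],[0,0,0],[0,0.005,0],[0,0.005,0],[0,0.005,0],[0,0.005,0],[0,0.005,0],[0,0,0],[0,0,0]], "spin": [0,0,0,0,0,0,0,0,0,0,0,0,0,0,0]}}

```text
time: 14.98
position: [0.5736, -0.0271, 0.2751]
tcp_rot: [-0.149, 0.146, -0.691, 0.692]
contact_force: [-8.1, 0.8, 29.9]
opening: 0.0003
```

Emit:
{"op": "step_arm", "data": {"offset": [[0,-0.012,0],[0,-0.015,0],[0,-0.03,0],[0,-0.03,0],[0,-0.03,0],[0,-0.03,0],[0,0,0],[0,0,0],[0,0,0]], "spin": [0,0,0,0,0,0,0,0,0]}}

```text
time: 15.73
position: [0.5732, -0.0272, 0.4159]
tcp_rot: [0.147, -0.148, 0.692, -0.691]
contact_force: [-0.3, -0.3, 0.5]
opening: 0.0005
```

```bash
python3 pinlook.py b2;python3 look.py a8
```

```text
0.065 [307. 295.]
0.069 [307. 286.]
0.097 [304. 225.]
0.099 [304. 220.]
0.106 [304. 205.]
[ 0.57307055 -0.02717438  0.41530688] xdir deg -155.9138075411684 F [-0.05342321  0.55471015 -0.01694549] 15.7833
rel hinge in tool [ 0.00083388 -0.00030808  0.16404731]
```

View pics/b2.png

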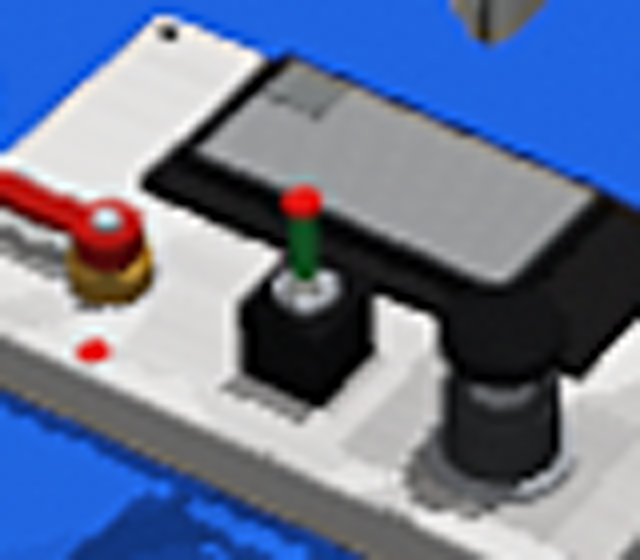

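View pics/a8.png

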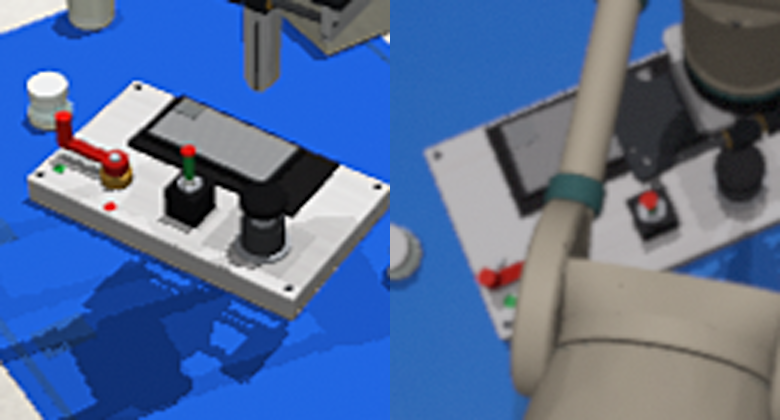

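Run:
```python
from h import *
T=cam("top");S=cam("side"); b=np.load("base.npy");c,s=np.cos(b[2]),np.sin(b[2]); q=b[:2]+[c*-.045+s*.01,-s*.045-c*.01]
def cen(im,x0,y0,x1,y1):
    a=im[y0:y1,x0:x1].astype(int); w=np.clip(a[...,2]-np.maximum(a[...,1],a[...,0])-60,0,None); yy,xx=np.mgrid[y0:y1,x0:x1]; return np.array([(w*xx).sum(),(w*yy).sum()])/w.sum()
for n,im0,im1,d,r in(("side",cv2.imread("pics/side0.png"),S["color"],S,(243,190,265,220)),("top",cv2.imread("pics/top0.png"),T["color"],T,(236,198,260,222))):
    a,e=cen(im0,*r),cen(im1,*r)
    pr=proj(d,[[*q,.068],[*q,.069+.034],[*q,.105]]); print(n,a,e,e-a,"exp 28,35,37mm",[(proj(d,[[*q,.068+h]])[0]-pr[0]).round(2).tolist() for h in(.028,.035,.037)])
x0,y0=240,190
ims=[cv2.resize(S["color"][190:222,238:268],None,fx=16,fy=16,interpolation=cv2.INTER_CUBIC)]
cv2.imwrite("pics/b3.png",ims[0])
```

```text
side [252.62619989 208.80067758] [252.31092437 199.74229692] [-0.31527552 -9.05838066] exp 28,35,37mm [[-0.25, -7.68], [-0.32, -9.63], [-0.33, -10.19]]
top [246.70855333 208.90918691] [245.85734168 206.09255393] [-0.85121164 -2.81663297] exp 28,35,37mm [[-0.66, -2.11], [-0.83, -2.65], [-0.88, -2.81]]
```

View pics/b3.png

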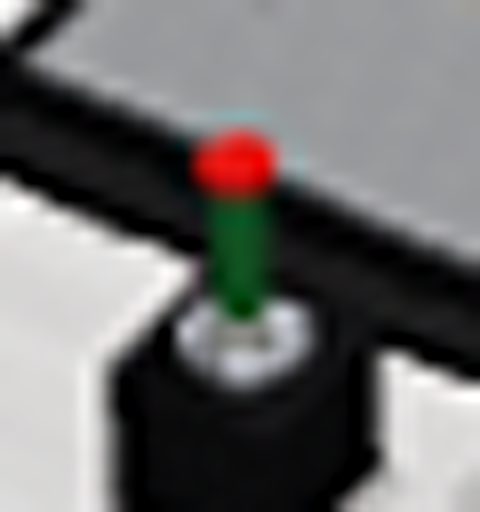

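Stroke 6 changed nothing, but the measured rise of 33–37 mm can't tell "fully out" from one tooth short. Extra strokes do no harm, so I'll do two more with longer returns.

Emit:
{"op": "step_arm", "data": {"offset": [[0,0.03,0],[0,0.03,0],[0,0.03,0],[0,0.03,0],[0,0.007,0],[0,0.005,0],[0,0.005,0],[0,0.005,0],[0,0.005,0],[0,0,0],[0,0,0],[0,0,0]], "spin": [0,0,0,0,0,0,0,0,0,0,0,0]}}

```text
time: 16.98
position: [0.5722, -0.0269, 0.2752]
tcp_rot: [0.147, -0.148, 0.692, -0.691]
contact_force: [-10.7, 1.1, 23.6]
opening: 0.0005
```

Emit:
{"op": "step_arm", "data": {"offset": [[0,-0.015,0],[0,-0.015,0],[0,0,0],[0,0,0],[0,0,0],[0,0,0],[0,0,0],[0,0,0],[0,0,0],[0,0,0],[0,0,0],[0,0.005,0],[0,0.005,0],[0,0.005,0],[0,0.005,0],[0,0.005,0],[0,0.005,0],[0,0,0],[0,0,0],[0,0,0]], "spin": [0,0,0,0,0,0,0,0,0,0,0,0,0,0,0,0,0,0,0,0]}}

```text
time: 18.65
position: [0.5733, -0.0271, 0.2751]
tcp_rot: [-0.149, 0.147, -0.691, 0.692]
contact_force: [-7.7, 0.9, 30.3]
opening: 0.0006
```

Emit:
{"op": "step_arm", "data": {"offset": [[0,-0.012,0],[0,-0.015,0],[0,-0.03,0],[0,-0.03,0],[0,-0.03,0],[0,-0.03,0],[0,0,0],[0,0,0],[0,0,0]], "spin": [0,0,0,0,0,0,0,0,0]}}

```text
time: 19.4
position: [0.5731, -0.0272, 0.4159]
tcp_rot: [0.147, -0.148, 0.692, -0.691]
contact_force: [-0.2, -0.5, 0.1]
opening: 0.0005
```

Run:
```python
from h import *
S=cam("side");T=cam("top")
def cen(im,x0,y0,x1,y1):
    a=im[y0:y1,x0:x1].astype(int); w=np.clip(a[...,2]-np.maximum(a[...,1],a[...,0])-60,0,None); yy,xx=np.mgrid[y0:y1,x0:x1]; return np.array([(w*xx).sum(),(w*yy).sum()])/w.sum()
print(cen(S["color"],243,190,265,220),cen(T["color"],236,198,260,222))
cv2.imwrite("pics/c1.png",S["color"])
a=cv2.imread("pics/b3.png"); n=cv2.resize(S["color"][190:222,238:268],None,fx=16,fy=16,interpolation=cv2.INTER_CUBIC)
print(cv2.absdiff(a,n).mean()); w=cam("wrist")["color"]; cv2.imwrite("pics/w1.png",w); print(env.observe()["contact_force"])
```

```text
[252.30108139 199.7250996 ] [245.86233403 206.10062893]
0.5858154296875
[ 0.12600308 -0.16451372 -0.44519061]
```

View pics/c1.png

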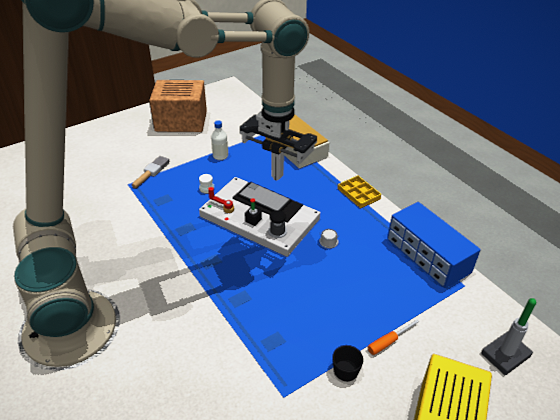

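View pics/w1.png

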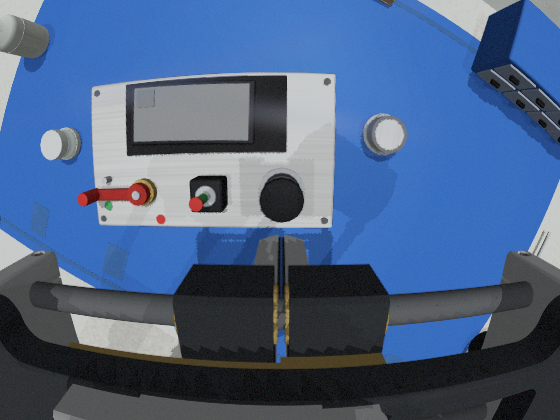

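Run:
```python
from h import *
S=cam("side");T=cam("top"); b=np.load("base.npy");c,s=np.cos(b[2]),np.sin(b[2])
def W(x,y,z): return [b[0]+c*x-s*y,b[1]+s*x+c*y,z]
ims=[]
for n,d,(x0,y0),in(("side",S,(195,175)),("top",T,(180,210))):
    k=10; a=cv2.resize(d["color"][y0:y0+50,x0:x0+40],None,fx=k,fy=k,interpolation=cv2.INTER_CUBIC)
    for th,col in((1.571,(255,255,0)),(1.47,(0,255,255))):
        for z,r in ((.082,.06),(.054,.045)):
            u=(proj(d,[W(-.045-r*np.cos(th),.075+r*np.sin(th),z)])[0]-[x0,y0]+.5)*k; cv2.drawMarker(a,tuple(int(v) for v in u),col,0,14,1)
    u=(proj(d,[W(-.045,.075,.056)])[0]-[x0,y0]+.5)*k; cv2.drawMarker(a,tuple(int(v) for v in u),(255,0,255),0,14,1)
    ims.append(a)
cv2.imwrite("pics/d1.png",np.hstack(ims))
```

```text
(no output)
```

View pics/d1.png

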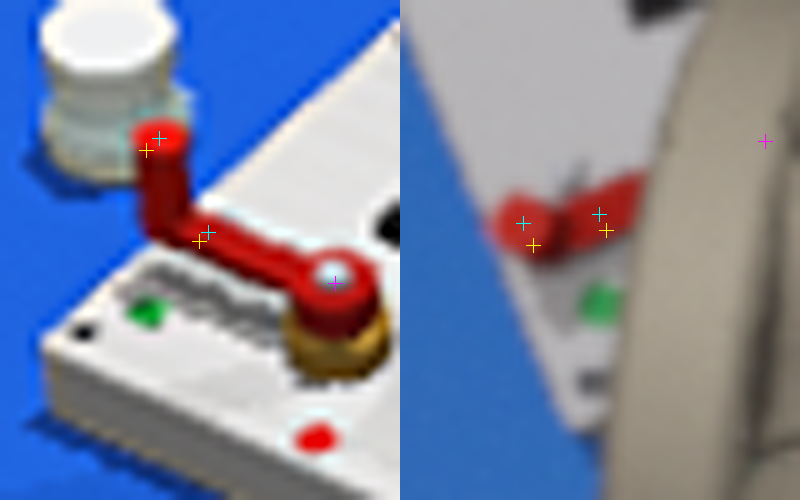

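The cyan markers for a vent angle of 1.571 sit on the post and the arm in both views, so the lever is closed. I'm handing the job in.

```bash
python3 -c "
from cell import env
print(env.finish_job())"
```

```text
the job is handed in; nothing more can be done
None
```

The vacuum base is ready. The vent lever is closed, the pin is out as far as it will go, and the plunger was let back up. I handed the job in at about 20 s on the robot's clock, with the gripper clear of everything.

- **Vent lever:** with the fingers shut, I pushed the red post clockwise from about 0.3 rad until the force climbed to about 12 N sideways at the stop. The side and top views both place the lever at the 1.571 rad closed position.
- **Plunger:** I pumped it eight times, each time bottoming out. The pin stopped rising after stroke 5; I added two strokes with longer returns to make sure. The last views show the knob up.
- **Pin:** the two cameras disagreed slightly on how far it rose, about 33 mm from the side view and about 37 mm from the top. The side figure probably reads low because more of the cap's side shows once it is raised. The cap did not move during the last three strokes, so I took the pin as fully out. I could not clearly make out the white foot ring as separate proof.
- **Everything else:** I never brought the gripper near the pin. In the last pictures the panel and the other bench items look to be where they started; I checked that by eye only.

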